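# Put the clamping packers back in their fitted trays

## Robot

A 6-joint arm with a two-finger parallel gripper is mounted at the origin on a cart in front of the work surface, level with it; the furniture and walls round the work are solid. World frame = base frame: x ahead of the robot, y to its left, z up, the work surface at z = 0. Lengths are in m, angles in rad, forces in N, time in s.
With the tool pointing down it reaches from about 0.275 to 0.75 m from the base axis. Payload 10.2 kg.
Tool frame: the origin (TCP) lies at the very end of the fingers, on their centre line; the grasp point (between the pads) lies 19 mm behind it (env.grip_point_offset is the distance from the TCP to the grasp point, in m); z points along the fingers, y is the line along which they close (so a half turn about z gives the same grasp; the last joint's range is limited). The gripper opens to 88 mm and grips with 3 to 60 N. Pads are 18 mm wide; open, the fingers measure 123 mm over their backs; the gripper's body (75 mm by 187 mm) begins 45 mm behind the grasp point.
Start: joints at [-1.52, 0.313, 1.498, -0, 1.331, -0.223], TCP at [0.142, -0.505, 0.239] pointing down, gripper open.
Joint ranges: [-2.94, 2.94], [-0.97, 2.17], [0.19, 2.56], [-1.23, 4.37], [0.02, 3.11], [-2.88, 2.88]. Speed limits (rad/s): [2.39, 2.39, 3.01, 3.14, 3.14, 3.14].

## Interface

Orientations are given as [roll, pitch, yaw] about the fixed x, y, z axes, in that order (R = Rz(yaw) Ry(pitch) Rx(roll)).
In Python, from workcell import env gives the robot as it stands.
- The arm moves only by the tool move_arm, never from a script. Its argument "deltas" is a list of rows, each an object of numbers: "tx", "ty", "tz": the shift along the world's x, y, z in cm; "rx", "ry", "rz": the turn, a rotation vector about the world's x, y, z in degrees; "gripper": the finger opening in cm, from 0 to 8.81. A call has 1 to 20 rows; each row shifts and turns the commanded pose from where the row before left it; what a row does not reach is not made up. A row lasts 1/8 s, in which the tool goes at most 62.5 mm and 10.7 degrees, less where a joint would pass 70% of its speed; a pose out of reach is approached as far as the arm can. A call with a gripper value outside its range is refused whole. The fingers move at their own pace and stop on an object; "newtons" is the grip in N (left out, the last holds). Time passes only in rows, so rows that do not move let the fingers close. It gives the time, the measured TCP pose, the force, the opening and the grip force at its end, in the units of the state.
- env.read_state(): the state, without advancing time (a new reading comes with each control period).
- env.camera(name): name is "side" or "top"; returns a dict with "pixels" (420x560x3 uint8, red, green, blue), "fx", "fy", "cx", "cy" (pixels), "k1" (the pictures are not rectified: a ray, as slopes to the right and down, at radius r is drawn at 1 + k1 r^2 times it, then the intrinsics apply), "position" and "rotation" of the camera in the world. Camera axes: x right, y up, looking along -z (the intrinsics and any distortion apply to the point x, -y, -z); pixel columns grow to the right and rows downward; lengths in m; the calibration is good to about 2 mm. A picture is of the moment at which its call begins. There is no depth.
- env.hand_in(): hands the job in; it is judged then, once.
Trained networks look in a picture, given as the dict that the camera call returned (one of the last four; its "shot" number tells which), for a name from the list of things; names that differ only in an ending like _2 or _b are one class to them, and where a whole thing is asked for, a point or a joint stands for the part that bears it (a point fixed in the world has none). Each returns a list of dicts, best first, with "score" (0 to 1); they miss things now and then, are a little off and sometimes report something else, mostly with a low value. They report only what shows in the picture. A call takes as long as a camera call.
- env.silhouettes(picture, query): "mask" (420x560 bool, what is visible of it) and "extent" ([left, top, right, bottom] in pixels, round what is visible of it).
- env.spot_point(picture, query): "centre" ([row, column] in pixels: a listed point, or the origin of a listed thing).
The state is a dict: "t": time; "qpos": joint angles; "joint_velocities": joint speeds; "joint_torque": joint torques, N m; "ee_pos": TCP position; "tool_rot": TCP orientation; "force": force on the tool from outside, world axes, zero at the start; "ft_torque": the same for the moment, N m; "grip_width": finger opening in m; "grasp_force": force on a finger pad.
Only numpy, scipy, OpenCV 4.12 (cv2) and the standard library are available. Lean on these libraries where they do the work, as an engineer would, in place of code of your own. Each camera call takes 0.05 s, during which the arm holds its last target. There are 200 camera calls.

## Task

Clear up the clamping packers: put the three plain wood offcuts and the tapered wedge one by one into the four low felt-bottomed trays, each in the tray made to its own outline (long block, flat oblong, square, narrow wedge), lying flat on the felt inside the lip. Leave the cork sanding block and the straight bench dog where they are; they are not packers.

Things in the scene. Friction and masses are not known exactly. Their poses are not given: they have to be found in the camera images.
- long_offcut_center (a point): Plain wood offcut, the biggest block: 60 wide x 120 long x 45 high mm. Origin at this point, its centre half-way up; x across the width, y along the length, z up.
- flat_offcut_center (a point): Plain flat oblong wood offcut, 45 wide x 90 long x 22 high mm. Origin at this point, its centre half-way up; x across the width, y along the length, z up.
- square_offcut_center (a point): Plain flat square wood offcut, 55 x 55 x 20 high mm. Origin at this point, its centre half-way up; x across the width, y along the length, z up.
- wedge_center (a point): Hardwood wedge lying flat, 32 wide (even, upright sides) x 120 long mm; its height tapers from 26 mm at the +y end to 3 mm at the other. This point: the middle of its length and width, 6.5 mm above its underside; x across the width, y along the length, z up.
- long_tray_floor (a point): Plywood tray with a low lip and grey felt floor, fixed to the bench; inside 80 x 140 mm (x by y), outside 88 x 148 mm; walls 4 mm thick, 10 mm high over the bench and 6 mm over the floor, which is 4 mm above the bench. This point: centre of the tray's floor; x across, y along it, z up. It is the tray for the long offcut.
- flat_tray_floor (a point): Plywood tray with a low lip and grey felt floor, fixed to the bench; inside 65 x 110 mm (x by y), outside 73 x 118 mm; walls 4 mm thick, 10 mm high over the bench and 6 mm over the floor, which is 4 mm above the bench. This point: centre of the tray's floor; x across, y along it, z up. It is the tray for the flat oblong offcut.
- square_tray_floor (a point): Plywood tray with a low lip and grey felt floor, fixed to the bench; inside 75 x 75 mm (x by y), outside 83 x 83 mm; walls 4 mm thick, 10 mm high over the bench and 6 mm over the floor, which is 4 mm above the bench. This point: centre of the tray's floor; x across, y along it, z up. It is the tray for the square offcut.
- wedge_tray_floor (a point): Plywood tray with a low lip and grey felt floor, fixed to the bench; inside 52 x 140 mm (x by y), outside 60 x 148 mm; walls 4 mm thick, 10 mm high over the bench and 6 mm over the floor, which is 4 mm above the bench. This point: centre of the tray's floor; x across, y along it, z up. It is the tray for the wedge.
- cork_block_center (a point): Speckled brown cork sanding block, 63 wide x 110 long x 34 high mm; has no tray and stays where it is. Origin at this point, its centre half-way up; x across the width, y along the length, z up.
- bench_dog_center (a point): Wooden bench dog: a straight narrow bar of even thickness with a small spring on one side, 25 wide x 100 long x 21 high mm; has no tray and stays where it is. Origin at this point, its centre half-way up; x across the width, y along the length, z up.

How it is judged:
At the end, for the whole second after the job is handed in: Each of the three offcuts and the wedge lies in its own tray: its centre within 16 mm (horizontally) of the tray's centre, which is anywhere inside the lip, flat on the felt (within 2 mm in height, tilted under 0.03 rad), at rest. The cork block and the bench dog have not been moved more than 20 mm (horizontal distance between long_offcut_center and long_tray_floor below 0.016 m and z of long_offcut_center in the frame of long_tray_floor between 0.0205 and 0.0245 m and angle between each of long_offcut_center, flat_offcut_center, square_offcut_center, wedge_center's own z axis and vertical below 0.03 rad and linear speed of each of long_offcut, flat_offcut, square_offcut, wedge below 0.01 m/s and angular speed of each of long_offcut, flat_offcut, square_offcut, wedge below 0.1 rad/s and horizontal distance between flat_offcut_center and flat_tray_floor below 0.016 m and z of flat_offcut_center in the frame of flat_tray_floor between 0.009 and 0.013 m and horizontal distance between square_offcut_center and square_tray_floor below 0.016 m and z of square_offcut_center in the frame of square_tray_floor between 0.008 and 0.012 m and horizontal distance between wedge_center and wedge_tray_floor below 0.016 m and z of wedge_center in the frame of wedge_tray_floor between 0.0045 and 0.0085 m); the robot touches nothing.
It fails at once if the cork block is moved more than 20 mm (distance of cork_block_center from where it was at the start of the episode above 0.02 m).
It fails at once if the bench dog is moved more than 20 mm (distance of bench_dog_center from where it was at the start of the episode above 0.02 m).
It also fails if it takes over 115 s, if anything falls off the work surface, if the arm or the gripper's body presses on something with over 40 N, if the wrist force passes 120 N, or if a joint passes its speed limit or range.

## Working session

There is one attempt and no reset: what is moved stays moved. The work goes in short steps, Python scripts to look and compute and a tool call to move; the robot and the scene stay as the last step left them, time stands still between calls to the robot, and variables do not carry over. Pictures are saved under pics/ and viewed, at most 14 in all, crops included, and the job is handed in when it is done.

Besides the shell and the picture viewer there is one more tool, called after "Emit:" as a command line: name --argument value ..., lists and objects as JSON in quotes. move_arm: Moves the arm, as the interface text tells. Its arguments: {"type":"object","properties":{"deltas":{"type":"array","items":{"type":"object","properties":{"tx":{"type":"number"},"ty":{"type":"number"},"tz":{"type":"number"},"rx":{"type":"number"},"ry":{"type":"number"},"rz":{"type":"number"},"gripper":{"type":"number"}}}},"newtons":{"type":"number"}},"required":["deltas"]}

```bash
mkdir -p pics
cat > h.py <<'E'
from workcell import env
import numpy as np, cv2
def shot(n,save=None):
    p=env.camera(n)
    if save: cv2.imwrite('pics/'+save,cv2.cvtColor(p['pixels'],cv2.COLOR_RGB2BGR))
    return p
def ray(p,r,c):
    xd=(c-p['cx'])/p['fx'];yd=(r-p['cy'])/p['fy']
    x,y=xd,yd
    for _ in range(20):
        s=1+p['k1']*(x*x+y*y);x,y=xd/s,yd/s
    return np.array(p['rotation'])@np.array([x,-y,-1.])
def at(p,r,c,z):
    d=ray(p,r,c);o=np.array(p['position']);return o+d*(z-o[2])/d[2]
def rect(p,mask,z):
    m=mask.astype(np.uint8);cs,_=cv2.findContours(m,cv2.RETR_EXTERNAL,cv2.CHAIN_APPROX_NONE)
    c=max(cs,key=cv2.contourArea)[:,0]
    w=np.array([at(p,y,x,z)[:2] for x,y in c])
    (cx,cy),(a,b),ang=cv2.minAreaRect((w*1000).astype(np.float32))
    if a>b: ang-=90   # ang: direction of short side; 
    return cx,cy,min(a,b),max(a,b),(ang+90)%180-90
E
cat > s.py <<'E'
from h import *
H=dict(long_offcut_center=(.045,.0225),flat_offcut_center=(.022,.011),square_offcut_center=(.02,.01),wedge_center=(.013,.0065),long_tray_floor=(.01,.004),flat_tray_floor=(.01,.004),square_tray_floor=(.01,.004),wedge_tray_floor=(.01,.004),cork_block_center=(.034,.017),bench_dog_center=(.021,.0105))
import sys
for n in ['top','side']:
    p=shot(n,n+'_'+sys.argv[1]+'.png')
    print(n,np.round(p['position'],3),np.round(p['rotation'],2).tolist())
    for k,(zt,zc) in H.items():
        s=env.spot_point(p,k)[:2];m=env.silhouettes(p,k)[:1]
        print(k,[(round(d['score'],2),np.round(d['centre']).tolist(),np.round(at(p,*d['centre'],zc)[:2]*1000).tolist()) for d in s], [(round(d['score'],2),np.round(rect(p,d['mask'],zt)).tolist()) for d in m] if n=='top' else '')
print(env.grip_point_offset,env.read_state()['ee_pos'],env.read_state()['tool_rot'])
E
python3 s.py a
```

```text
top [ 0.261 -0.021  1.164] [0.22, -0.0, -1.46]Traceback (most recent call last):
  File "s.py", line 9, in <module>
    print(k,[(round(d['score'],2),np.round(d['centre']).tolist(),np.round(at(p,*d['centre'],zc)[:2]*1000).tolist()) for d in s], [(round(d['score'],2),np.round(rect(p,d['mask'],zt)).tolist()) for d in m] if n=='top' else '')
                                                                          ~~^^^^^^^^^^^^^^^^^^^
  File "h.py", line 14, in at
    d=ray(p,r,c);o=np.array(p['position']);return o+d*(z-o[2])/d[2]
                                                               ~^^^
IndexError: invalid index to scalar variable.
```

```bash
sed -i "s/return np.array(p\['rotation'\])@np.array(\[x,-y,-1.\])/return Rotation.from_euler('xyz',p['rotation']).apply([x,-y,-1.])/; 2a from scipy.spatial.transform import Rotation" h.py; python3 s.py a
```

```text
top [ 0.261 -0.021  1.164] [0.22, -0.0, -1.46]
long_offcut_center [(0.73, [249.0, 281.0], [424.0, -1.0]), (0.4, [191.0, 222.0], [567.0, 183.0])] [(0.96, [427.0, -6.0, 65.0, 121.0, -9.0])]
flat_offcut_center [(0.96, [275.0, 415.0], [395.0, -374.0])] [(0.68, [397.0, -375.0, 52.0, 101.0, 0.0])]
square_offcut_center [(0.79, [199.0, 153.0], [526.0, 377.0])] [(0.86, [528.0, 369.0, 58.0, 59.0, 7.0])]
wedge_center [(0.57, [221.0, 418.0], [549.0, -377.0])] [(0.85, [550.0, -373.0, 36.0, 115.0, 1.0])]
long_tray_floor [(0.58, [191.0, 221.0], [573.0, 188.0])] [(0.83, [562.0, 184.0, 90.0, 143.0, 11.0])]
flat_tray_floor [(0.9, [267.0, 350.0], [400.0, -193.0]), (0.25, [199.0, 154.0], [528.0, 376.0])] [(0.64, [405.0, -189.0, 74.0, 119.0, -6.0])]
square_tray_floor [(0.59, [213.0, 353.0], [553.0, -191.0])] [(0.73, [575.0, -2.0, 62.0, 148.0, -8.0])]
wedge_tray_floor [(0.92, [200.0, 284.0], [568.0, 6.0])] [(0.44, [530.0, 373.0, 59.0, 59.0, 7.0])]
cork_block_center [(0.62, [242.0, 151.0], [404.0, 360.0])] [(0.82, [401.0, 364.0, 69.0, 114.0, 7.0])]
bench_dog_center [(0.83, [250.0, 213.0], [402.0, 185.0])] 
[... 239 characters left out ...]
 [295.0, 203.0], [528.0, 371.0])] 
wedge_center [(0.44, [161.0, 291.0], [568.0, -382.0])] 
long_tray_floor [(0.56, [249.0, 224.0], [563.0, 187.0])] 
flat_tray_floor [(0.63, [194.0, 323.0], [401.0, -188.0]), (0.41, [297.0, 203.0], [530.0, 371.0])] 
square_tray_floor [(0.67, [188.0, 275.0], [556.0, -178.0]), (0.2, [297.0, 204.0], [527.0, 369.0])] 
wedge_tray_floor [(0.63, [210.0, 243.0], [595.0, -16.0])] 
cork_block_center [(0.55, [305.0, 255.0], [406.0, 369.0]), (0.43, [261.0, 282.0], [404.0, 203.0])] 
bench_dog_center [(0.59, [261.0, 281.0], [409.0, 194.0]), (0.54, [296.0, 203.0], [526.0, 376.0])] 
0.0187 [ 0.14192708 -0.50546193  0.23873087] [-3.14158973e+00  2.16360784e-05  2.73764820e-01]
```

View pics/top_a.png

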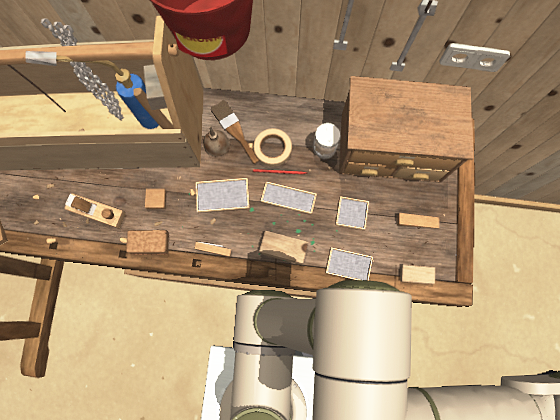

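View pics/side_a.png

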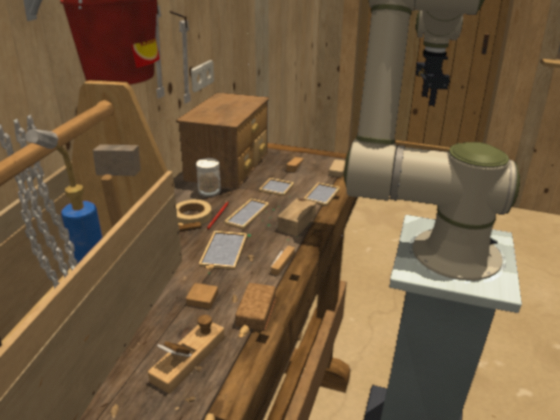

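```bash
cat > fit.py <<'E'
from h import *
import sys
from scipy.optimize import minimize
D=dict(long_offcut_center=(60,120,45),flat_offcut_center=(45,90,22),square_offcut_center=(55,55,20),wedge_center=(32,120,26),long_tray_floor=(88,148,10),flat_tray_floor=(73,118,10),square_tray_floor=(83,83,10),wedge_tray_floor=(60,148,10),cork_block_center=(63,110,34),bench_dog_center=(25,100,21))
I=dict(long_offcut_center=(425,-2,-9),flat_offcut_center=(395,-374,0),square_offcut_center=(527,373,7),wedge_center=(549,-375,1),long_tray_floor=(565,186,5),flat_tray_floor=(402,-190,-6),square_tray_floor=(554,-186,-8),wedge_tray_floor=(570,0,-8),cork_block_center=(403,364,7),bench_dog_center=(404,185,-5))
def proj(p,W):
    q=Rotation.from_euler('xyz',p['rotation']).inv().apply(W-np.array(p['position']))
    x=q[:,0]/-q[:,2];y=-q[:,1]/-q[:,2];s=1+p['k1']*(x*x+y*y)
    return np.c_[p['cx']+p['fx']*x*s,p['cy']+p['fy']*y*s]
def poly(k,v,z0=0):
    w,l,h=D[k];P=[]
    for sx in(-1,1):
        for sy in(-1,1):
            P+= [(sx*w/2,sy*l/2,0),(sx*w/2,sy*l/2,h if not(k[0:7]=='wedge_c' and sy<0) else 3)]
    P=np.array(P,float)
    P=Rotation.from_euler('z',v[2],degrees=True).apply(P)+[v[0],v[1],z0]
    return P/1000
def sil(p,k,v,z0):
    h=cv2.convexHull(proj(p,poly(k,v,z0)).astype(np.float32))
    m=np.zeros((420,560),np.uint8)
    cv2.fillConvexPoly(m,np.round((h-0)*16).astype(np.int32),1,cv2.LINE_AA,4)
    return h
def fit(pics,k,v0,z0=0):
    # soft area IoU on 4x upsampled local masks
    ms=[]
    for p in pics:
        c=[d for d in env.silhouettes(p,k)]
        c0=proj(p,np.array([[v0[0],v0[1],z0+8]])/1000)[0]
        c=[d['mask'] for d in c if np.hypot(*(np.argwhere(d['mask']).mean(0)[::-1]-c0))<12]
        if c:
            U=8;x0,y0=(c0-50).astype(int);x0=max(x0,0);y0=max(y0,0)
            ms.append((p,cv2.resize(c[0][y0:y0+100,x0:x0+100].astype(np.float32),None,fx=U,fy=U)>.5,x0,y0,U))
    if not ms: return None
    def cost(v):
        t=0
        for p,M,x0,y0,U in ms:
            h=cv2.convexHull(proj(p,poly(k,v,z0)).astype(np.float32))[:,0]
            m=np.zeros(M.shape,np.uint8);cv2.fillConvexPoly(m,np.round((h-[x0,y0]+.5)*U).astype(np.int32),1)
            m=m>0;t+=1-(m&M).sum()/(m|M).sum()
        return t/len(ms)
    best=None
    for f in ((0,180) if k=='wedge_center' else (0,)):
      for da in (-5,5):
        v=np.array(v0,float)+[0,0,f+da]
        r=minimize(cost,v,method='Nelder-Mead',options=dict(initial_simplex=[v,v+[8,0,0],v+[0,8,0],v+[0,0,6]],xatol=.1,fatol=1e-4))
        if f==0 and k=='wedge_center' or f: print('  wedge',f,np.round(r.x,1),round(r.fun,3))
        if best is None or r.fun<best.fun: best=r
    return np.round(best.x,1).tolist(),round(1-best.fun,3),len(ms)
if __name__=='__main__':
    P=[shot('top'),shot('side')]
    for k in I: print(k,'both',fit(P,k,I[k]),'top',fit(P[:1],k,I[k]))
E
python3 fit.py
```

```text
long_offcut_center both ([429.9, -5.2, -7.6], np.float64(0.954), 2) top ([430.1, -4.9, -8.0], np.float64(0.939), 1)
flat_offcut_center both ([399.9, -378.4, 2.5], np.float64(0.893), 2) top ([398.5, -378.4, 3.8], np.float64(0.951), 1)
square_offcut_center both ([530.2, 373.5, 7.7], np.float64(0.928), 2) top ([529.7, 373.7, 7.3], np.float64(0.945), 1)
  wedge 0 [ 551.4 -378.     3.9] 0.128
  wedge 0 [ 551.  -378.4    3.9] 0.127
  wedge 180 [ 550.6 -366.4  179.8] 0.28
  wedge 180 [ 550.6 -367.9  180.3] 0.282
  wedge 0 [ 550.9 -377.3    2.7] 0.106
  wedge 0 [ 550.8 -377.5    2.2] 0.106
  wedge 180 [ 550.5 -367.6  179.4] 0.171
  wedge 180 [ 550.6 -365.7  178.7] 0.17
wedge_center both ([551.0, -378.4, 3.9], np.float64(0.873), 2) top ([550.9, -377.3, 2.7], np.float64(0.894), 1)
long_tray_floor both ([564.1, 184.9, 11.2], np.float64(0.939), 2) top ([563.9, 185.6, 10.8], np.float64(0.936), 1)
flat_tray_floor both ([406.6, -190.1, -4.4], np.float64(0.908), 2) top ([406.0, -190.0, -6.0], np.float64(0.934), 1)
square_tray_floor both ([553.4, -186.8, -3.1], np.float64(0.941), 2) top ([553.0, -186.1, -3.6], np.float64(0.962), 1)
wedge_tray_floor both ([576.6, -2.5, -7.5], np.float64(0.924), 2) top ([576.3, -2.1, -7.6], np.float64(0.966), 1)
cork_block_center both ([403.7, 369.2, 8.4], np.float64(0.921), 2) top ([403.4, 369.0, 8.8], np.float64(0.927), 1)
bench_dog_center both ([406.9, 186.4, -3.7], np.float64(0.89), 2) top ([407.0, 186.4, -4.3], np.float64(0.875), 1)
```

Run:
```python
import cv2
a=cv2.imread('pics/top_a.png')[160:300,130:460];cv2.imwrite('pics/crop.png',cv2.resize(a,None,fx=2.4,fy=2.4,interpolation=cv2.INTER_CUBIC))
```

```text
(no output)
```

View pics/crop.png

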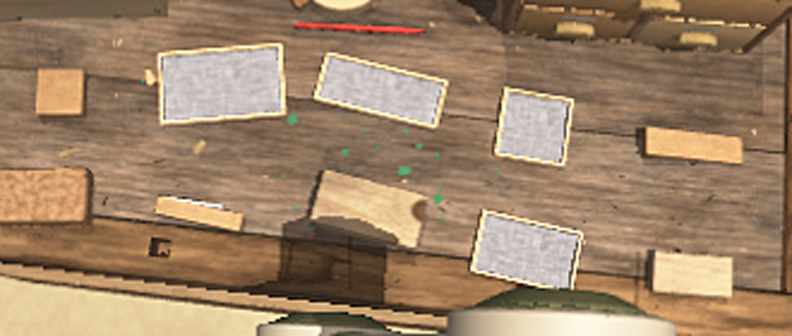

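Run:
```python
from h import *
p=shot('top')
for n,r,c in [('drawL',176,342),('drawM',179,400),('drawR',182,471),('jarbase',156,322),('tape',165,272),('oilcan',155,215),('pencil',172,280),('brush',150,240)]: print(n,np.round(at(p,r,c,0)[:2]*1000))
```

```text
drawL [ 659. -150.]
drawM [ 670. -319.]
drawR [ 687. -531.]
jarbase [713. -87.]
tape [669.  54.]
oilcan [680. 224.]
pencil [650.  29.]
brush [704. 153.]
```

Emit:
move_arm --deltas '[{"tx":2.85,"ty":1.41,"tz":-1,"rz":8.6,"gripper":8.8},{"tx":2.85,"ty":1.41,"tz":-1,"rz":8.6},{"tx":2.85,"ty":1.41,"tz":-1,"rz":8.6},{"tx":2.85,"ty":1.41,"tz":-1,"rz":8.6},{"tx":2.85,"ty":1.41,"tz":-1,"rz":8.6},{"tx":2.85,"ty":1.41,"tz":-1,"rz":8.6},{"tx":2.85,"ty":1.41,"tz":-1,"rz":8.6},{"tx":2.85,"ty":1.41,"tz":-1,"rz":8.6},{"tx":2.85,"ty":1.41,"tz":-1,"rz":8.6},{},{}]'

```text
invalid input at $.deltas[0]: expected keys tx, ty, tz, rx, ry, rz, gripper
```

Emit:
move_arm --deltas '[{"tx":2.85,"ty":1.41,"tz":-1,"rx":0,"ry":0,"rz":8.6,"gripper":8.8},{"tx":2.85,"ty":1.41,"tz":-1,"rx":0,"ry":0,"rz":8.6,"gripper":8.8},{"tx":2.85,"ty":1.41,"tz":-1,"rx":0,"ry":0,"rz":8.6,"gripper":8.8},{"tx":2.85,"ty":1.41,"tz":-1,"rx":0,"ry":0,"rz":8.6,"gripper":8.8},{"tx":2.85,"ty":1.41,"tz":-1,"rx":0,"ry":0,"rz":8.6,"gripper":8.8},{"tx":2.85,"ty":1.41,"tz":-1,"rx":0,"ry":0,"rz":8.6,"gripper":8.8},{"tx":2.85,"ty":1.41,"tz":-1,"rx":0,"ry":0,"rz":8.6,"gripper":8.8},{"tx":2.85,"ty":1.41,"tz":-1,"rx":0,"ry":0,"rz":8.6,"gripper":8.8},{"tx":2.85,"ty":1.41,"tz":-1,"rx":0,"ry":0,"rz":8.6,"gripper":8.8},{"tx":0,"ty":0,"tz":0,"rx":0,"ry":0,"rz":0,"gripper":8.8},{"tx":0,"ty":0,"tz":0,"rx":0,"ry":0,"rz":0,"gripper":8.8}]'

```text
t: 5.28
ee_pos: [0.398, -0.379, 0.149]
tool_rot: [-3.142, 0.0, 1.623]
force: [0.4, 0.7, 0.7]
grip_width: 0.0879
grasp_force: 0.0
```

Emit:
move_arm --deltas '[{"tx":0,"ty":0,"tz":-4,"rx":0,"ry":0,"rz":0,"gripper":8.8},{"tx":0,"ty":0,"tz":-4,"rx":0,"ry":0,"rz":0,"gripper":8.8},{"tx":0.1,"ty":0,"tz":-3.2,"rx":0,"ry":0,"rz":0,"gripper":8.8},{"tx":0,"ty":0,"tz":-2,"rx":0,"ry":0,"rz":0,"gripper":8.8},{"tx":0,"ty":0,"tz":-0.9,"rx":0,"ry":0,"rz":0,"gripper":8.8},{"tx":0,"ty":0,"tz":0,"rx":0,"ry":0,"rz":0,"gripper":8.8},{"tx":0,"ty":0,"tz":0,"rx":0,"ry":0,"rz":0,"gripper":3.5},{"tx":0,"ty":0,"tz":0,"rx":0,"ry":0,"rz":0,"gripper":3.5},{"tx":0,"ty":0,"tz":0,"rx":0,"ry":0,"rz":0,"gripper":3.5},{"tx":0,"ty":0,"tz":0,"rx":0,"ry":0,"rz":0,"gripper":3.5},{"tx":0,"ty":0,"tz":0,"rx":0,"ry":0,"rz":0,"gripper":3.5},{"tx":0,"ty":0,"tz":0,"rx":0,"ry":0,"rz":0,"gripper":3.5}]' --newtons 20

```text
t: 6.78
ee_pos: [0.3995, -0.3786, 0.0078]
tool_rot: [3.142, 0.0, 1.625]
force: [-0.6, 0.2, 1.4]
grip_width: 0.0449
grasp_force: 19.8
```

Emit:
move_arm --deltas '[{"tx":0,"ty":0,"tz":2,"rx":0,"ry":0,"rz":0,"gripper":3.5},{"tx":0,"ty":0,"tz":4,"rx":0,"ry":0,"rz":0,"gripper":3.5},{"tx":0.1,"ty":3.77,"tz":0,"rx":0,"ry":0,"rz":-2,"gripper":3.5},{"tx":0.1,"ty":3.77,"tz":0,"rx":0,"ry":0,"rz":-2,"gripper":3.5},{"tx":0.1,"ty":3.77,"tz":0,"rx":0,"ry":0,"rz":-2,"gripper":3.5},{"tx":0.2,"ty":3.77,"tz":0,"rx":0,"ry":0,"rz":-2,"gripper":3.5},{"tx":0.2,"ty":3.77,"tz":0,"rx":0,"ry":0,"rz":0,"gripper":3.5},{"tx":0,"ty":0,"tz":0,"rx":0,"ry":0,"rz":0,"gripper":3.5},{"tx":0,"ty":0,"tz":0,"rx":0,"ry":0,"rz":0,"gripper":3.5}]'

```text
t: 7.9
ee_pos: [0.4067, -0.1907, 0.0679]
tool_rot: [3.141, 0.001, 1.485]
force: [0.3, -0.0, -0.7]
grip_width: 0.0448
grasp_force: 19.9
```

Run:
```python
from h import *
a=shot('top')['pixels'];b=shot('side')['pixels']
im=np.hstack([cv2.resize(a[200:300,280:480],(400,400*100//200)),cv2.resize(b[140:240,230:430],(400,200))])
im=cv2.resize(im,(800,200));cv2.imwrite('pics/b.png',im[:,:,::-1])
```

```text
(no output)
```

View pics/b.png

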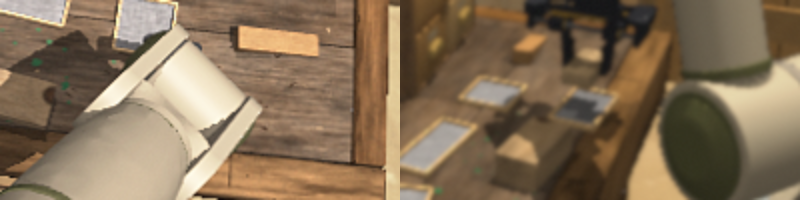

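Emit:
move_arm --deltas '[{"tx":0,"ty":0,"tz":-3,"rx":0,"ry":0,"rz":0,"gripper":3.5},{"tx":0,"ty":0,"tz":-1.7,"rx":0,"ry":0,"rz":0,"gripper":3.5},{"tx":0,"ty":0,"tz":-0.8,"rx":0,"ry":0,"rz":0,"gripper":3.5},{"tx":0,"ty":0,"tz":0,"rx":0,"ry":0,"rz":0,"gripper":3.5},{"tx":0,"ty":0,"tz":0,"rx":0,"ry":0,"rz":0,"gripper":7},{"tx":0,"ty":0,"tz":0,"rx":0,"ry":0,"rz":0,"gripper":8.8},{"tx":0,"ty":0,"tz":0,"rx":0,"ry":0,"rz":0,"gripper":8.8},{"tx":0,"ty":0,"tz":3,"rx":0,"ry":0,"rz":0,"gripper":8.8},{"tx":0,"ty":0,"tz":5,"rx":0,"ry":0,"rz":0,"gripper":8.8},{"tx":0,"ty":0,"tz":0,"rx":0,"ry":0,"rz":0,"gripper":8.8}]'

```text
t: 9.25
ee_pos: [0.4078, -0.191, 0.0955]
tool_rot: [3.136, 0.004, 1.485]
force: [0.6, -0.5, -1.1]
grip_width: 0.0879
grasp_force: 0.0
```

Emit:
move_arm --deltas '[{"tx":2.84,"ty":-3.14,"tz":0,"rx":0,"ry":0,"rz":1.6,"gripper":8.8},{"tx":2.84,"ty":-3.14,"tz":0,"rx":0,"ry":0,"rz":1.6,"gripper":8.8},{"tx":2.84,"ty":-3.14,"tz":0,"rx":0,"ry":0,"rz":1.6,"gripper":8.8},{"tx":2.84,"ty":-3.14,"tz":0,"rx":0,"ry":0,"rz":1.6,"gripper":8.8},{"tx":2.84,"ty":-3.14,"tz":0,"rx":0,"ry":0,"rz":1.6,"gripper":8.8},{"tx":0,"ty":0,"tz":0,"rx":0,"ry":0,"rz":0,"gripper":8.8},{"tx":0,"ty":0,"tz":0,"rx":0,"ry":0,"rz":0,"gripper":8.8}]'

```text
t: 10.12
ee_pos: [0.5478, -0.3462, 0.0915]
tool_rot: [-3.14, -0.002, 1.625]
force: [-0.1, -0.5, 0.6]
grip_width: 0.0881
grasp_force: 0.0
```

Run:
```python
from h import *
from fit import *
P=[shot('top'),shot('side')]
print(fit(P,'flat_offcut_center',(406,-190,-5),4), fit(P[1:],'wedge_center',(551,-378,3.5)))
cv2.imwrite('pics/c.png',np.hstack([cv2.resize(p['pixels'][y:y+140,x:x+200],(400,280)) for p,y,x in((P[0],180,280),(P[1],110,230))])[:,:,::-1])
```

```text
wedge 0 [ 551.5 -378.     4.4] 0.082
  wedge 0 [ 551.7 -377.7    4.8] 0.083
  wedge 180 [ 551.9 -366.8  183.3] 0.344
  wedge 180 [ 551.8 -365.3  182.2] 0.343
([408.4, -191.2, -6.1], np.float64(0.942), 1) ([551.5, -378.0, 4.4], np.float64(0.918), 1)
```

View pics/c.png

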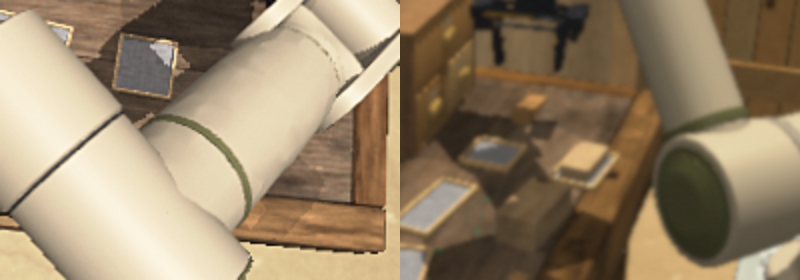

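Emit:
move_arm --deltas '[{"tx":0.1,"ty":0,"tz":-3.5,"rx":0,"ry":0,"rz":0,"gripper":8.8},{"tx":0,"ty":0,"tz":-3,"rx":0,"ry":0,"rz":0,"gripper":8.8},{"tx":0,"ty":0,"tz":-1.3,"rx":0,"ry":0,"rz":0,"gripper":8.8},{"tx":0,"ty":0,"tz":-0.6,"rx":0,"ry":0,"rz":0,"gripper":6},{"tx":0,"ty":0,"tz":0,"rx":0,"ry":0,"rz":0,"gripper":5},{"tx":0,"ty":0,"tz":0,"rx":0,"ry":0,"rz":0,"gripper":2.2},{"tx":0,"ty":0,"tz":0,"rx":0,"ry":0,"rz":0,"gripper":2.2},{"tx":0,"ty":0,"tz":0,"rx":0,"ry":0,"rz":0,"gripper":2.2},{"tx":0,"ty":0,"tz":0,"rx":0,"ry":0,"rz":0,"gripper":2.2},{"tx":0,"ty":0,"tz":0,"rx":0,"ry":0,"rz":0,"gripper":2.2}]'

```text
t: 11.62
ee_pos: [0.5495, -0.3471, 0.0088]
tool_rot: [3.142, 0.0, 1.625]
force: [0.0, 0.4, 1.2]
grip_width: 0.0315
grasp_force: 20.0
```

Emit:
move_arm --deltas '[{"tx":0,"ty":0,"tz":2,"rx":0,"ry":0,"rz":0,"gripper":2.2},{"tx":0,"ty":0,"tz":4,"rx":0,"ry":0,"rz":0,"gripper":2.2},{"tx":0.35,"ty":4.17,"tz":0,"rx":0,"ry":0,"rz":-1.2,"gripper":2.2},{"tx":0.35,"ty":4.17,"tz":0,"rx":0,"ry":0,"rz":-1.2,"gripper":2.2},{"tx":0.35,"ty":4.17,"tz":0,"rx":0,"ry":0,"rz":-1.2,"gripper":2.2},{"tx":0.35,"ty":4.17,"tz":0,"rx":0,"ry":0,"rz":-1.2,"gripper":2.2},{"tx":0.35,"ty":4.17,"tz":0,"rx":0,"ry":0,"rz":-1.2,"gripper":2.2},{"tx":0.35,"ty":4.17,"tz":0,"rx":0,"ry":0,"rz":-1.2,"gripper":2.2},{"tx":0.35,"ty":4.17,"tz":0,"rx":0,"ry":0,"rz":-1.2,"gripper":2.2},{"tx":0.35,"ty":4.17,"tz":0,"rx":0,"ry":0,"rz":-1.2,"gripper":2.2},{"tx":0.3,"ty":4.17,"tz":0,"rx":0,"ry":0,"rz":-1.2,"gripper":2.2},{"tx":0,"ty":0,"tz":0,"rx":0,"ry":0,"rz":0,"gripper":2.2},{"tx":0,"ty":0,"tz":0,"rx":0,"ry":0,"rz":0,"gripper":2.2},{"tx":0,"ty":0,"tz":0,"rx":0,"ry":0,"rz":0,"gripper":2.2}]'

```text
t: 13.38
ee_pos: [0.5806, 0.0271, 0.0691]
tool_rot: [3.141, 0.0, 1.435]
force: [0.6, 0.7, -0.7]
grip_width: 0.0318
grasp_force: 20.0
```

Run:
```python
from h import *
P=[shot('top'),shot('side')]
cv2.imwrite('pics/d.png',np.hstack([cv2.resize(p['pixels'][y:y+140,x:x+200],(400,280),interpolation=2) for p,y,x in((P[0],140,200),(P[1],130,150))])[:,:,::-1])
```

```text
(no output)
```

View pics/d.png

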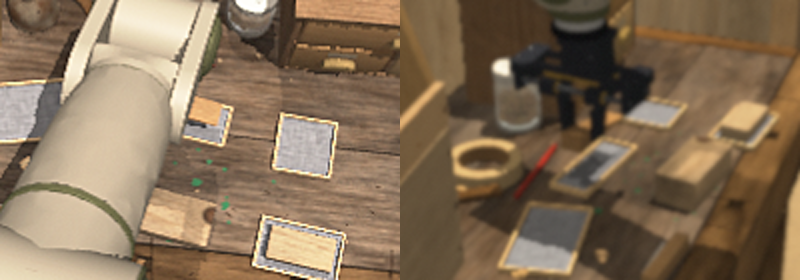

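Emit:
move_arm --deltas '[{"tx":0,"ty":0.1,"tz":-3,"rx":0,"ry":0,"rz":0,"gripper":2.2},{"tx":0,"ty":0,"tz":-1.7,"rx":0,"ry":0,"rz":0,"gripper":2.2},{"tx":0,"ty":0,"tz":-0.8,"rx":0,"ry":0,"rz":0,"gripper":2.2},{"tx":0,"ty":0,"tz":0,"rx":0,"ry":0,"rz":0,"gripper":2.2},{"tx":0,"ty":0,"tz":0,"rx":0,"ry":0,"rz":0,"gripper":2.2},{"tx":0,"ty":0,"tz":0,"rx":0,"ry":0,"rz":0,"gripper":5},{"tx":0,"ty":0,"tz":0,"rx":0,"ry":0,"rz":0,"gripper":6},{"tx":0,"ty":0,"tz":0,"rx":0,"ry":0,"rz":0,"gripper":6},{"tx":0,"ty":0,"tz":3,"rx":0,"ry":0,"rz":0,"gripper":8.8},{"tx":0,"ty":0,"tz":5,"rx":0,"ry":0,"rz":0,"gripper":8.8},{"tx":0,"ty":0,"tz":1,"rx":0,"ry":0,"rz":0,"gripper":8.8},{"tx":0,"ty":0,"tz":0,"rx":0,"ry":0,"rz":0,"gripper":8.8}]'

```text
t: 14.98
ee_pos: [0.5804, 0.0293, 0.1037]
tool_rot: [3.141, 0.0, 1.436]
force: [0.7, 1.4, 0.2]
grip_width: 0.0883
grasp_force: 0.0
```

Emit:
move_arm --deltas '[{"tx":-3.8,"ty":-0.9,"tz":0,"rx":0,"ry":0,"rz":0,"gripper":8.8},{"tx":-3.8,"ty":-0.9,"tz":0,"rx":0,"ry":0,"rz":0,"gripper":8.8},{"tx":-3.8,"ty":-0.9,"tz":0,"rx":0,"ry":0,"rz":0,"gripper":8.8},{"tx":-3.6,"ty":-0.7,"tz":0,"rx":0,"ry":0,"rz":0,"gripper":8.8},{"tx":0,"ty":0,"tz":0,"rx":0,"ry":0,"rz":0,"gripper":8.8},{"tx":0,"ty":0,"tz":0,"rx":0,"ry":0,"rz":0,"gripper":8.8},{"tx":0,"ty":0,"tz":-4,"rx":0,"ry":0,"rz":0,"gripper":8.8},{"tx":0,"ty":0,"tz":-3,"rx":0,"ry":0,"rz":0,"gripper":8.8},{"tx":0,"ty":0,"tz":-1.8,"rx":0,"ry":0,"rz":0,"gripper":8.8},{"tx":0,"ty":0,"tz":0,"rx":0,"ry":0,"rz":0,"gripper":8.8},{"tx":0,"ty":0,"tz":0,"rx":0,"ry":0,"rz":0,"gripper":5},{"tx":0,"ty":0,"tz":0,"rx":0,"ry":0,"rz":0,"gripper":5},{"tx":0,"ty":0,"tz":0,"rx":0,"ry":0,"rz":0,"gripper":5},{"tx":0,"ty":0,"tz":0,"rx":0,"ry":0,"rz":0,"gripper":5},{"tx":0,"ty":0,"tz":0,"rx":0,"ry":0,"rz":0,"gripper":5}]' --newtons 25

```text
t: 16.85
ee_pos: [0.4308, -0.0048, 0.0162]
tool_rot: [3.141, 0.0, 1.436]
force: [-1.3, 1.6, 6.6]
grip_width: 0.0597
grasp_force: 25.0
```

Emit:
move_arm --deltas '[{"tx":0,"ty":0,"tz":2,"rx":0,"ry":0,"rz":0,"gripper":5},{"tx":0,"ty":0,"tz":4,"rx":0,"ry":0,"rz":0,"gripper":5},{"tx":1.9,"ty":2.72,"tz":1,"rx":0,"ry":0,"rz":2.7,"gripper":5},{"tx":1.9,"ty":2.72,"tz":0,"rx":0,"ry":0,"rz":2.7,"gripper":5},{"tx":1.9,"ty":2.72,"tz":0,"rx":0,"ry":0,"rz":2.7,"gripper":5},{"tx":1.9,"ty":2.72,"tz":0,"rx":0,"ry":0,"rz":2.7,"gripper":5},{"tx":1.9,"ty":2.72,"tz":0,"rx":0,"ry":0,"rz":2.7,"gripper":5},{"tx":1.9,"ty":2.72,"tz":0,"rx":0,"ry":0,"rz":2.7,"gripper":5},{"tx":1.9,"ty":2.72,"tz":0,"rx":0,"ry":0,"rz":2.5,"gripper":5},{"tx":0,"ty":0,"tz":0,"rx":0,"ry":0,"rz":0,"gripper":5},{"tx":0,"ty":0,"tz":0,"rx":0,"ry":0,"rz":0,"gripper":5},{"tx":0,"ty":0,"tz":0,"rx":0,"ry":0,"rz":0,"gripper":5}]'

```text
t: 18.35
ee_pos: [0.5631, 0.1849, 0.0857]
tool_rot: [-3.141, 0.0, 1.761]
force: [-0.1, -0.6, -1.2]
grip_width: 0.0598
grasp_force: 25.0
```

Run:
```python
from h import *
P=[shot('top'),shot('side')]
cv2.imwrite('pics/e.png',np.hstack([cv2.resize(p['pixels'][y:y+140,x:x+200],(400,280),interpolation=2) for p,y,x in((P[0],140,150),(P[1],150,150))])[:,:,::-1])
```

```text
(no output)
```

View pics/e.png

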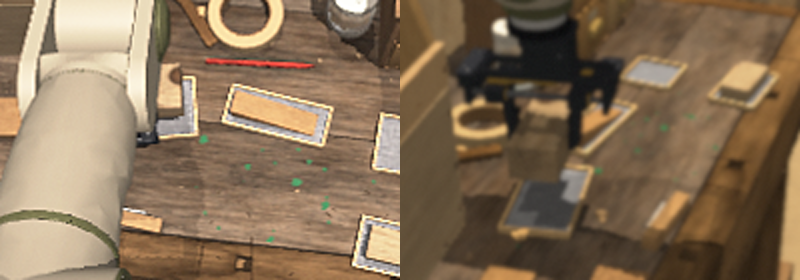

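Emit:
move_arm --deltas '[{"tx":0,"ty":0,"tz":-3,"rx":0,"ry":0,"rz":0,"gripper":5},{"tx":0,"ty":0,"tz":-2,"rx":0,"ry":0,"rz":0,"gripper":5},{"tx":0,"ty":0,"tz":-1,"rx":0,"ry":0,"rz":0,"gripper":5},{"tx":0,"ty":0,"tz":-0.4,"rx":0,"ry":0,"rz":0,"gripper":5},{"tx":0,"ty":0,"tz":0,"rx":0,"ry":0,"rz":0,"gripper":5},{"tx":0,"ty":0,"tz":0,"rx":0,"ry":0,"rz":0,"gripper":8.5},{"tx":0,"ty":0,"tz":0,"rx":0,"ry":0,"rz":0,"gripper":8.5},{"tx":0,"ty":0,"tz":0,"rx":0,"ry":0,"rz":0,"gripper":8.5},{"tx":0,"ty":0,"tz":3,"rx":0,"ry":0,"rz":0,"gripper":8.8},{"tx":0,"ty":0,"tz":5,"rx":0,"ry":0,"rz":0,"gripper":8.8},{"tx":0,"ty":0,"tz":2,"rx":0,"ry":0,"rz":0,"gripper":8.8},{"tx":0,"ty":0,"tz":0,"rx":0,"ry":0,"rz":0,"gripper":8.8}]'

```text
t: 19.95
ee_pos: [0.5641, 0.1857, 0.1231]
tool_rot: [3.139, 0.0, 1.763]
force: [-0.4, 0.4, -0.6]
grip_width: 0.0882
grasp_force: 0.0
```

Run:
```python
from h import *
P=[shot('top'),shot('side','side_f.png')]
t,s=P
for n,r,c in [('wall165',165,155),('wall165',165,185),('plane R corner',210,125),('planeR2',225,118)]: print(n,np.round(at(t,r,c,0)*1000))
for z in (0,.02,.04,.06): print(z,'knobtop',np.round(at(t,213,107,z)*1000),np.round(at(s,322,205,z)*1000), 'planeend',np.round(at(t,210,125,z)*1000),np.round(at(s,324,224,z)*1000))
cv2.imwrite('pics/f.png',np.hstack([cv2.resize(t['pixels'][140:280,0:200],(400,280),interpolation=2),cv2.resize(s['pixels'][260:400,120:320],(400,280),interpolation=2)])[:,:,::-1])
```

```text
wall165 [631. 395.   0.]
wall165 [640. 306.   0.]
plane R corner [487. 457.   0.]
planeR2 [442. 468.   0.]
0 knobtop [472. 508.   0.] [492. 437.   0.] planeend [487. 457.   0.] [452. 429.   0.]
0.02 knobtop [469. 499.  20.] [481. 456.  20.] planeend [483. 449.  20.] [442. 448.  20.]
0.04 knobtop [465. 490.  40.] [470. 475.  40.] planeend [479. 440.  40.] [432. 467.  40.]
0.06 knobtop [462. 481.  60.] [458. 494.  60.] planeend [476. 432.  60.] [422. 486.  60.]
```

View pics/f.png

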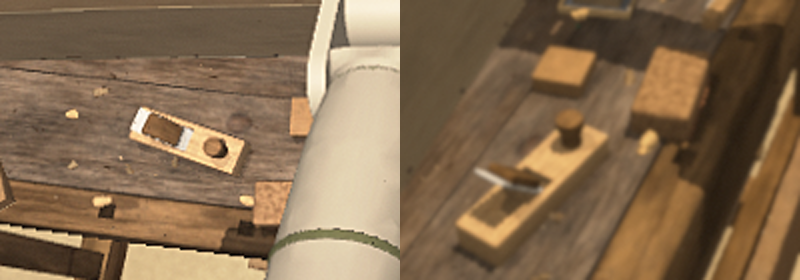

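Emit:
move_arm --deltas '[{"tx":-2.5,"ty":0,"tz":0.5,"rx":0,"ry":0,"rz":0,"gripper":8.8},{"tx":-2.5,"ty":0,"tz":0,"rx":0,"ry":0,"rz":-8.5,"gripper":8.8},{"tx":-2.5,"ty":0,"tz":0,"rx":0,"ry":0,"rz":-8.5,"gripper":8.8},{"tx":0,"ty":2,"tz":0,"rx":0,"ry":0,"rz":-8.5,"gripper":8.8},{"tx":0,"ty":2,"tz":0,"rx":0,"ry":0,"rz":-8.5,"gripper":8.8},{"tx":0,"ty":2,"tz":0,"rx":0,"ry":0,"rz":-8.5,"gripper":8.8},{"tx":0,"ty":2,"tz":0,"rx":0,"ry":0,"rz":-8.5,"gripper":8.8},{"tx":0,"ty":2,"tz":0,"rx":0,"ry":0,"rz":-8.5,"gripper":8.8},{"tx":0,"ty":2,"tz":0,"rx":0,"ry":0,"rz":-8.5,"gripper":8.8},{"tx":0,"ty":2,"tz":0,"rx":0,"ry":0,"rz":-8.5,"gripper":8.8},{"tx":1,"ty":2,"tz":0,"rx":0,"ry":0,"rz":-8.5,"gripper":8.8},{"tx":1.5,"ty":2,"tz":0,"rx":0,"ry":0,"rz":-8.5,"gripper":8.8},{"tx":1.6,"ty":0.8,"tz":0,"rx":0,"ry":0,"rz":0,"gripper":8.8},{"tx":0,"ty":0,"tz":0,"rx":0,"ry":0,"rz":0,"gripper":8.8},{"tx":0,"ty":0,"tz":0,"rx":0,"ry":0,"rz":0,"gripper":8.8},{"tx":0,"ty":0,"tz":0,"rx":0,"ry":0,"rz":0,"gripper":8.8}]'

```text
t: 22.05
ee_pos: [0.529, 0.3733, 0.1266]
tool_rot: [3.141, 0.001, 0.131]
force: [-0.5, -0.3, 0.9]
grip_width: 0.0879
grasp_force: 0.0
```

Yaw 7.5°, on target. Descend and grip.

Emit:
move_arm --deltas '[{"tx":0,"ty":0,"tz":-4,"rx":0,"ry":0,"rz":0,"gripper":8.8},{"tx":0,"ty":0,"tz":-4,"rx":0,"ry":0,"rz":0,"gripper":8.8},{"tx":0.1,"ty":0,"tz":-2.6,"rx":0,"ry":0,"rz":0,"gripper":8.8},{"tx":0,"ty":0,"tz":-1.2,"rx":0,"ry":0,"rz":0,"gripper":8.8},{"tx":0,"ty":0,"tz":0,"rx":0,"ry":0,"rz":0,"gripper":8.8},{"tx":0,"ty":0,"tz":0,"rx":0,"ry":0,"rz":0,"gripper":4.5},{"tx":0,"ty":0,"tz":0,"rx":0,"ry":0,"rz":0,"gripper":4.5},{"tx":0,"ty":0,"tz":0,"rx":0,"ry":0,"rz":0,"gripper":4.5},{"tx":0,"ty":0,"tz":0,"rx":0,"ry":0,"rz":0,"gripper":4.5},{"tx":0,"ty":0,"tz":0,"rx":0,"ry":0,"rz":0,"gripper":4.5}]' --newtons 20

```text
t: 23.3
ee_pos: [0.5306, 0.3737, 0.0091]
tool_rot: [-3.142, -0.0, 0.131]
force: [-0.1, -0.4, 3.3]
grip_width: 0.0551
grasp_force: 20.0
```

Emit:
move_arm --deltas '[{"tx":0,"ty":0,"tz":3,"rx":0,"ry":0,"rz":0,"gripper":4.5},{"tx":0,"ty":0,"tz":4,"rx":0,"ry":0,"rz":0,"gripper":4.5},{"tx":0,"ty":-4,"tz":2,"rx":0,"ry":0,"rz":-0.8,"gripper":4.5},{"tx":0,"ty":-4,"tz":0,"rx":0,"ry":0,"rz":-0.8,"gripper":4.5},{"tx":0,"ty":-4,"tz":0,"rx":0,"ry":0,"rz":-0.8,"gripper":4.5},{"tx":0,"ty":-4,"tz":0,"rx":0,"ry":0,"rz":-0.8,"gripper":4.5},{"tx":0,"ty":-4,"tz":0,"rx":0,"ry":0,"rz":-0.8,"gripper":4.5},{"tx":0,"ty":-4,"tz":0,"rx":0,"ry":0,"rz":-0.8,"gripper":4.5},{"tx":0.2,"ty":-4,"tz":0,"rx":0,"ry":0,"rz":-0.8,"gripper":4.5},{"tx":0.3,"ty":-4,"tz":0,"rx":0,"ry":0,"rz":-0.8,"gripper":4.5},{"tx":0.3,"ty":-4,"tz":0,"rx":0,"ry":0,"rz":-0.8,"gripper":4.5},{"tx":0.3,"ty":-4,"tz":0,"rx":0,"ry":0,"rz":-0.8,"gripper":4.5},{"tx":0.3,"ty":-4,"tz":0,"rx":0,"ry":0,"rz":-0.8,"gripper":4.5},{"tx":0.3,"ty":-4,"tz":0,"rx":0,"ry":0,"rz":-0.8,"gripper":4.5},{"tx":0.3,"ty":-4,"tz":0,"rx":0,"ry":0,"rz":-0.8,"gripper":4.5},{"tx":0.2,"ty":-4,"tz":0,"rx":0,"ry":0,"rz":-0.8,"gripper":4.5},{"tx":0,"ty":0,"tz":0,"rx":0,"ry":0,"rz":0,"gripper":4.5},{"tx":0,"ty":0,"tz":0,"rx":0,"ry":0,"rz":0,"gripper":4.5},{"tx":0,"ty":0,"tz":0,"rx":0,"ry":0,"rz":0,"gripper":4.5}]'

```text
t: 25.68
ee_pos: [0.5525, -0.1852, 0.0987]
tool_rot: [-3.141, 0.0, -0.063]
force: [0.1, -0.1, -0.7]
grip_width: 0.0548
grasp_force: 20.0
```

```bash
cat > chk.py <<'E'
from fit import *
P=[shot('top'),shot('side')]
for k,t in dict(long_offcut_center=(564,185.3,11),flat_offcut_center=(406.3,-190,-5),wedge_center=(576.5,-2.3,-7.5),square_offcut_center=(553.2,-186.5,-3.3)).items():
    print(k,'tray',t,fit(P,k,t,4))
    print('   tray fit',{'top':fit(P[:1],k.split('_')[0]+'_tray_floor',t)})
for k in('cork_block_center','bench_dog_center'): print(k,I[k],fit(P,k,I[k]))
cv2.imwrite('pics/%s.png'%sys.argv[1],np.hstack([cv2.resize(p['pixels'][y:y+w*3//4,x:x+w],(400,300),interpolation=2) for p,y,x,w in((P[0],130,130,320),(P[1],140,150,200))])[:,:,::-1])
E
python3 chk.py g
```

```text
long_offcut_center tray (564, 185.3, 11) ([564.2, 185.5, 9.1], np.float64(0.935), 2)
   tray fit {'top': ([561.8, 185.1, 11.5], np.float64(0.192), 1)}
flat_offcut_center tray (406.3, -190, -5) ([406.4, -191.4, -6.9], np.float64(0.638), 2)
   tray fit {'top': None}
  wedge 0 [577.    1.1  -6.7] 0.12
  wedge 0 [577.1   1.3  -6.8] 0.119
  wedge 180 [577.5   3.  169.6] 0.255
  wedge 180 [577.7   3.  169.8] 0.256
wedge_center tray (576.5, -2.3, -7.5) ([577.1, 1.3, -6.8], np.float64(0.881), 2)
   tray fit {'top': ([577.3, -1.4, -7.8], np.float64(0.523), 1)}
square_offcut_center tray (553.2, -186.5, -3.3) None
   tray fit {'top': None}
cork_block_center (403, 364, 7) ([403.4, 370.3, 7.8], np.float64(0.843), 2)
bench_dog_center (404, 185, -5) ([406.2, 186.2, -2.6], np.float64(0.881), 1)
```

View pics/g.png

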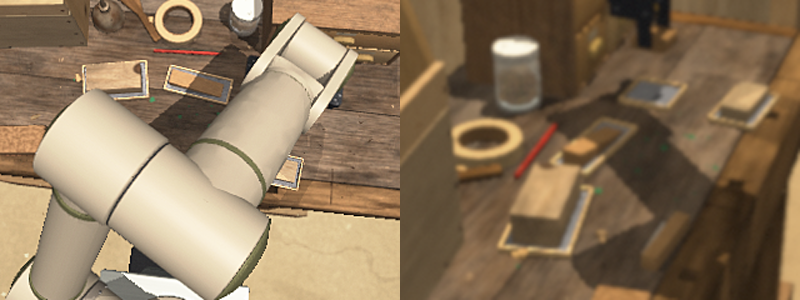

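Emit:
move_arm --deltas '[{"tx":0,"ty":-0.1,"tz":-3,"rx":0,"ry":0,"rz":0,"gripper":4.5},{"tx":0,"ty":0,"tz":-3,"rx":0,"ry":0,"rz":0,"gripper":4.5},{"tx":0,"ty":0,"tz":-1.6,"rx":0,"ry":0,"rz":0,"gripper":4.5},{"tx":0,"ty":0,"tz":-0.8,"rx":0,"ry":0,"rz":0,"gripper":4.5},{"tx":0,"ty":0,"tz":0,"rx":0,"ry":0,"rz":0,"gripper":4.5},{"tx":0,"ty":0,"tz":0,"rx":0,"ry":0,"rz":0,"gripper":4.5},{"tx":0,"ty":0,"tz":0,"rx":0,"ry":0,"rz":0,"gripper":8},{"tx":0,"ty":0,"tz":0,"rx":0,"ry":0,"rz":0,"gripper":8},{"tx":0,"ty":0,"tz":0,"rx":0,"ry":0,"rz":0,"gripper":8},{"tx":0,"ty":0,"tz":3,"rx":0,"ry":0,"rz":0,"gripper":8},{"tx":0,"ty":0,"tz":5,"rx":0,"ry":0,"rz":0,"gripper":8},{"tx":-3,"ty":0,"tz":5,"rx":0,"ry":0,"rz":0,"gripper":8},{"tx":-4,"ty":-4,"tz":3,"rx":0,"ry":0,"rz":0,"gripper":8},{"tx":-4,"ty":-4,"tz":0,"rx":0,"ry":0,"rz":0,"gripper":8},{"tx":-4,"ty":-4,"tz":0,"rx":0,"ry":0,"rz":0,"gripper":8},{"tx":-4,"ty":-4,"tz":0,"rx":0,"ry":0,"rz":0,"gripper":8},{"tx":-3,"ty":-4,"tz":0,"rx":0,"ry":0,"rz":0,"gripper":8},{"tx":-3,"ty":-4,"tz":0,"rx":0,"ry":0,"rz":0,"gripper":8},{"tx":0,"ty":-4,"tz":0,"rx":0,"ry":0,"rz":0,"gripper":8},{"tx":0,"ty":0,"tz":0,"rx":0,"ry":0,"rz":0,"gripper":8}]'

```text
t: 29.08
ee_pos: [0.3026, -0.4682, 0.1737]
tool_rot: [3.141, -0.0, -0.067]
force: [1.1, 0.5, 0.3]
grip_width: 0.0803
grasp_force: 0.0
```

```bash
python3 chk.py i
```

```text
long_offcut_center tray (564, 185.3, 11) ([564.2, 184.7, 10.7], np.float64(0.938), 2)
   tray fit {'top': ([560.8, 185.1, 11.2], np.float64(0.3), 1)}
flat_offcut_center tray (406.3, -190, -5) ([407.7, -193.1, -4.4], np.float64(0.902), 1)
   tray fit {'top': None}
  wedge 0 [576.6   2.1  -8. ] 0.061
  wedge 0 [576.4   2.1  -8.1] 0.064
  wedge 180 [576.8   3.9 169.3] 0.096
  wedge 180 [576.7   3.9 169.7] 0.096
wedge_center tray (576.5, -2.3, -7.5) ([576.6, 2.1, -8.0], np.float64(0.939), 1)
   tray fit {'top': ([577.4, -2.2, -7.3], np.float64(0.551), 1)}
square_offcut_center tray (553.2, -186.5, -3.3) ([551.8, -187.1, -0.8], np.float64(0.917), 2)
   tray fit {'top': ([554.4, -186.2, -2.5], np.float64(0.543), 1)}
cork_block_center (403, 364, 7) ([403.4, 369.5, 7.1], np.float64(0.922), 2)
bench_dog_center (404, 185, -5) ([406.4, 186.2, -2.0], np.float64(0.782), 2)
```

View pics/i.png

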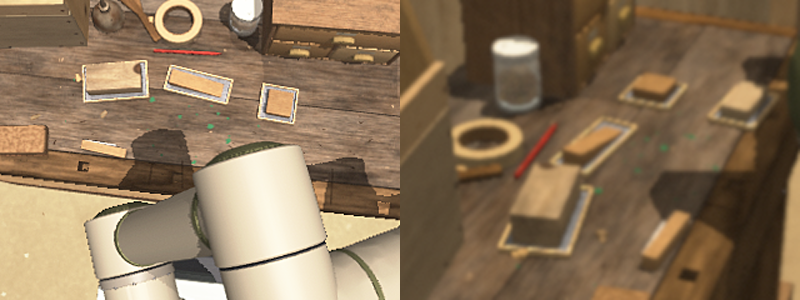

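All four lie inside their trays, each centre within about 5 mm. The cork block and bench dog haven't moved.

```bash
python3 -c "
from workcell import env
print(env.hand_in())"
```

```text
the job is handed in; nothing more can be done
None
```

The job is handed in (no verdict was returned): the three offcuts and the wedge look flat in their own trays, each measured within about 5 mm of its tray's centre, and the cork block and bench dog measure where they started.

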